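Turn a coated test panel over with a lifter

TASK

The coated test panel has to be turned for testing its other side: it lies face up on the rubber mat of the steel base plate, one edge hanging over the mat's edge. Take the lifter from its rest, slide its blade along the plate under the overhanging edge, tip the panel over its far edge so that it lies coated face down, flat and wholly on the mat, and lay the lifter back in its rest as it was. Touch the panel with the lifter only and do not lift it clear of the mat, use only a light touch of the blade on plate, mat and panel, and leave everything else where it is.

Things in the scene. Friction and masses are not known exactly. Their poses are not given: they have to be found in the camera images.
- panel: test panel: square-edged steel plate 70 x 60 x 3 mm, about 95 g, coated face white, back bare. Origin: centre of the back face (underside at the start). z points out of the coated face (up at the start, must end down). x: along the 70 mm side, from the overhanging edge to the far edge, within 0.1 rad of the mat's x. It overhangs the mat's near edge by 10 to 16 mm, 3 mm above the base plate
- panel_edge (a point): middle of the lower (back face) arris of the panel's overhanging edge, at (-35, 0, 0) mm in the panel's frame
- plate: dark steel base plate 320 x 200 mm, 10 mm thick, fixed, on levelling feet; its height differs each time: top 24 to 38 mm above the bench. Origin: on its vertical centre line, 30 mm below its top face. x along the 320 mm side. Bare for 100 mm between its near edge (x = -160 mm) and the mat
- mat: grey silicone rubber mat 200 x 160 x 3 mm, stuck to the base plate, grippy: the far edge of a panel being tipped does not slide on it unless pushed hard. Origin: centre of its underside, on the plate's top. x: along the 200 mm side, away from the overhung edge
- mat_edge (a point): middle of the mat's edge that the panel overhangs, at its underside, at (-100, 0, 0) mm in the mat's frame
- lifter: cranked lifter, 0.1 kg. Origin: handle centre at the grip, near its balance. x to the blade, z up. Handle: dark wood 14 mm wide (y), 16 high, x = -95 to 50 mm. A neck goes down to a stiff blade, x = 75 to 140 mm, 28 wide, 1.5 thick, straight: underside at z = -45 mm. Worn: bent down at its root by an unknown 0 to 0.1 rad (tip up to 6.5 mm lower). Gripped, its tip gives about 0.3 mm/N
- rest: aluminium tool rest fixed to the bench: base 110 x 56 x 5 mm, two 6 mm saddle plates across it at x = -36 and 36 mm, 66 mm free between them for the fingers. Each has a notch 25 mm wide, floor 50 mm and cheek tops 72 mm above the bench, where the lifter's handle lies along x, blade to +x. Origin: centre of the base's underside, on the bench (z = 0)
- rest_seat (a point): where the lifter's origin is when it lies in the rest, 58 mm above the bench at the rest's centre
- beaker: bystander: glass beaker, 48 mm across, 68 mm high; origin at the centre of its foot
- amber_bottle: bystander: amber bottle, 54 mm across, 105 mm high; origin at the centre of its foot
- petri: bystander: closed clear dish, 63 mm across, 16 mm high; origin at the centre of its foot
- tape: bystander: roll of tape lying flat, 72 mm across, 19 mm high; origin at the centre of its foot
- thickness_meter: bystander: grey hand-held meter lying flat, 125 x 58 mm, 24 mm high; origin at the centre of its underside
- loupe: bystander: black magnifier, 38 mm across, 36 mm high; origin at the centre of its foot
- weight: bystander: brass weight, 30 mm across, 44 mm high; origin at the centre of its foot
- dropper: bystander: dropper bottle, 30 mm across, 88 mm high; origin at the centre of its foot
Mind the look-alikes: they are no part of the job. Of the things shaped like the panel, the steel one is meant.

How it is judged:
By the outcome, as a careful person would: the job done as asked, in the order asked, and still so for the second after the job is handed in, with the robot touching nothing.
It also fails if it takes over 72 s, if anything falls off the work surface, if the arm or the gripper's body presses on something with over 40 N, if the wrist force passes 120 N, or if a joint passes its speed limit or range.

ROBOT

A 7-joint arm with a two-finger parallel gripper is mounted at the origin on the work surface. World frame = base frame: x ahead of the robot, y to its left, z up, the work surface at z = 0. Lengths are in m, angles in rad, forces in N, time in s.
With the tool pointing down it reaches from about 0.4 to 0.85 m from the base axis. Payload 6.9 kg.
Tool frame: the origin (TCP) lies at the very end of the fingers, on their centre line; the grasp point (between the pads) lies 19 mm behind it; z points along the fingers, y is the direction in which the jaws open and shut (so a half turn about z gives the same grasp; the last joint's range is limited). The gripper opens to 85 mm and grips with 20 to 120 N. Pads are 22 mm wide; open, the fingers measure 114 mm over their backs; the gripper's body (76 mm by 85 mm) begins 54 mm behind the grasp point. The pads swing forward as they close: fully open they stand 13 mm farther back than shut.
Start: joints at [0.105, 0.507, -0.238, 1.5, 0.126, 1.149, -0.155], TCP at [0.625, -0, 0.231] pointing down, gripper open.
Joint ranges: [-3.08, 3.08], [-0.24, 2.05], [-1.43, 1.35], [0, 2.5], [-1.52, 4.66], [0.17, 1.96], [-2.89, 2.89]. Speed limits (rad/s): [2.39, 2.39, 3.14, 3.14, 3.14, 3.14, 3.14].

INTERFACE

Orientations are given as a rotation vector (axis times angle).
In Python, from workcell import bot, vision, close_job gives the robot as it stands.
- The arm moves only by the tool apply_moves, never from a script. Its argument "deltas" is a list of rows, each a list of 3 entries, a list of its own where there are three numbers: the shift along the world's x, y, z in m, then the turn, a rotation vector about the world's x, y, z in degrees, then the finger opening in m, from 0 to 0.0854. In form: [[[tx, ty, tz], [wx, wy, wz], claw], ...]. A call has 1 to 10 rows; each row shifts and turns the pose as measured when the row begins; what a row does not reach is not made up. A row lasts 1/8 s, in which the tool goes at most 62.5 mm and 10.7 degrees, less where a joint would pass 70% of its speed; a pose out of reach is approached as far as the arm can. A call is refused whole if a number of a shift passes 0.0625 or a number of a turn 10.7, either way. A call with a gripper value outside its range is refused whole. The fingers move at their own pace and stop on an object; the grip force is fixed at half the most. Time passes only in rows, so rows that do not move let the fingers close. It gives the time, the measured TCP pose, the force and the opening at its end, in the units of the state.
- bot.get_obs(): the state, without advancing time (a new reading comes with each control period).
- vision.snapshot(name): name is "scene" or "side" or "wrist"; returns a dict with "pixels" (384x512x3 uint8, red, green, blue), "fov_y" (degrees; the focal length in pixels is half the picture's height over the tangent of half this angle, whatever the lens; pixels are square), "cx", "cy" (the principal point, pixels), "eye" and "attitude" of the camera in the world; the wrist camera has in their place "mount" (4x4, takes a point from camera to tool coordinates, whose origin is the TCP and whose axes are the flange's). Camera axes: x right, y up, looking along -z (the intrinsics and any distortion apply to the point x, -y, -z); pixel columns grow to the right and rows downward; lengths in m; the calibration is good to about 2 mm. A picture is of the moment at which its call begins: read the wrist's pose just before it. There is no depth.
- close_job(): hands the job in, once; it reports no verdict.
The state is a dict: "time": time; "qpos": joint angles; "joint_velocities": joint speeds; "tau": joint torques, N m; "eef_pos": TCP position; "ee_rot": TCP orientation; "wrist_force": force on the tool from outside, world axes, zero at the start; "wrist_torque": the same for the moment, N m; "opening": finger opening in m.
Only numpy, scipy, OpenCV 4.12 (cv2) and the standard library are available. Lean on these libraries where they do the work, as an engineer would, in place of code of your own. Each camera call takes 0.05 s, during which the arm holds its last target. There are 200 camera calls.

## Working session

There is one attempt and no reset: what is moved stays moved. The work goes in short steps, Python scripts to look and compute and a tool call to move; the robot and the scene stay as the last step left them, time stands still between calls to the robot, and variables do not carry over. Pictures are saved under pics/ and viewed, about 8 in all and at most 12, crops included, and the job is handed in when it is done.

Besides the shell and the picture viewer there is one more tool, called after "Request:" by a JSON object that holds its "api" and its "payload", one argument or row to a line. apply_moves: Moves the arm, as the interface text tells. Its arguments: {"type":"object","properties":{"deltas":{"type":"array"}},"required":["deltas"]}

```bash
mkdir -p pics; ls; cat > h.py <<'E'
import numpy as np, cv2
from scipy.spatial.transform import Rotation as R
from workcell import bot, vision, close_job
def snap(n,fn=None):
    o=bot.get_obs(); s=vision.snapshot(n)
    if fn: cv2.imwrite(fn,s["pixels"][:,:,::-1])
    return o,s
E
python3 - <<'E'
from h import *
import pickle
o=bot.get_obs(); print(o)
ims=[]
for n in ["scene","side","wrist"]:
    o,s=snap(n); pickle.dump((o,s),open(n+".pkl","wb")); ims.append(s["pixels"][:,:,::-1])
    print(n,{k:v for k,v in s.items() if k!="pixels"})
cv2.imwrite("pics/a.png",cv2.resize(ims[0],(800,600),interpolation=cv2.INTER_CUBIC))
cv2.imwrite("pics/b.png",cv2.resize(ims[1],(800,600),interpolation=cv2.INTER_CUBIC))
E
```

```text
pics
{'time': 0.0, 'qpos': array([ 0.10550528,  0.50832771, -0.23750775,  1.50112736,  0.12571402,
        1.14891025, -0.15482164]), 'joint_velocities': array([-1.25140661e-04,  2.56368803e-05,  4.34866513e-04,  5.30658000e-05,
        6.74680654e-04, -1.01882298e-03,  2.46460937e-04]), 'tau': array([ 1.19726570e-03, -6.20588279e+01, -2.18696728e+00, -2.49655455e+01,
        1.23123583e-02,  1.21321963e-02,  2.04169703e-05]), 'eef_pos': array([ 6.24496831e-01, -9.59318140e-05,  2.30437267e-01]), 'ee_rot': array([-2.22059997e+00, -2.22055695e+00,  2.04121366e-03]), 'wrist_force': array([ 1.2373034 ,  0.66703419, -0.18622056]), 'wrist_torque': array([-0.00077466, -0.0369079 ,  0.02416593]), 'opening': 0.08559177296560679}
scene {'fov_y': 49.79014896437366, 'cx': 250.12004970669733, 'cy': 188.16119103275977, 'eye': array([ 1.19503107, -0.13776387,  1.02957211]), 'attitude': array([0.47954363, 0.39526692, 1.35763564])}
side {'fov_y': 48.01492522257787, 'cx': 257.68915347292045, 'cy': 198.17802003250458, 'eye': array([ 0.06534763, -1.00528647,  0.71015111]), 'attitude': array([ 1.04072567, -0.24903133, -0.4492101 ])}
wrist {'fov_y': 64.21932323871756, 'cx': 254.69356290550294, 'cy': 191.79533002199446, 'mount': array([[-3.98226843e-04,  9.54295538e-01,  2.98864297e-01,
         7.66479805e-02],
       [ 9.99999754e-01,  5.52377608e-04, -4.31315291e-04,
        -2.43637949e-04],
       [-5.76688203e-04,  2.98864052e-01, -9.54295523e-01,
        -1.41945388e-01],
       [ 0.00000000e+00,  0.00000000e+00,  0.00000000e+00,
         1.00000000e+00]])}
```

View pics/a.png

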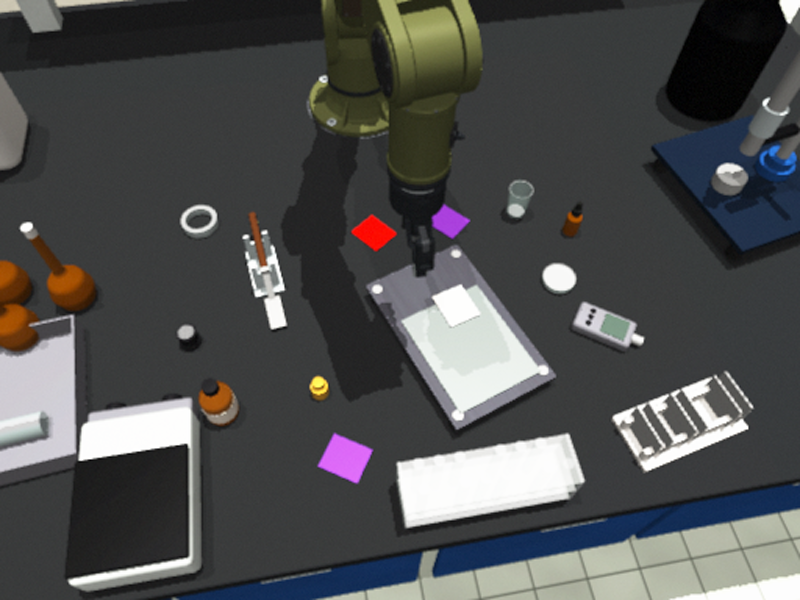

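View pics/b.png

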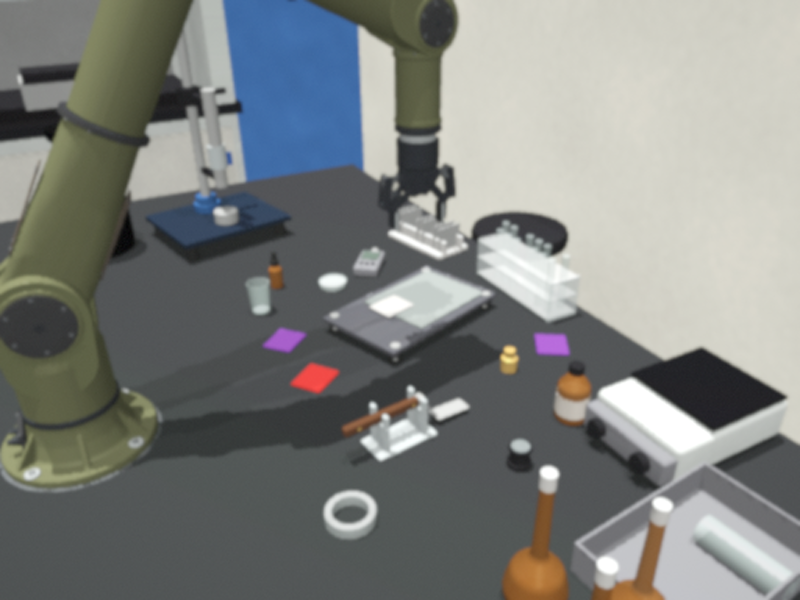

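The scene view shows the white panel at about (457,305), on the grey mat and overhanging its robot-side edge. The look-alikes are a red square at (374,232) and purple ones at (450,221) and (345,457). All three lie on the bench, so none of them fits "on the mat, white face". The lifter is at (265,265) with its blade towards (275,312). Next I measure coarsely.

```bash
cat >> h.py <<'E'
def cam(o,s):
    f=192/np.tan(np.radians(s["fov_y"]/2))
    if "mount" in s:
        T=np.eye(4);T[:3,:3]=R.from_rotvec(o["ee_rot"]).as_matrix();T[:3,3]=o["eef_pos"]
        T=T@s["mount"];return f,s["cx"],s["cy"],T[:3,:3],T[:3,3]
    return f,s["cx"],s["cy"],R.from_rotvec(s["attitude"]).as_matrix(),np.array(s["eye"])
def ray(c,p):
    f,cx,cy,M,e=c; d=M@np.array([(p[0]-cx)/f,-(p[1]-cy)/f,-1.]); return e,d/np.linalg.norm(d)
def onz(c,p,z):
    e,d=ray(c,p); return e+d*(z-e[2])/d[2]
def proj(c,X):
    f,cx,cy,M,e=c; q=M.T@(np.asarray(X)-e); return np.array([cx-f*q[0]/q[2],cy+f*q[1]/q[2]])
def tri(c1,p1,c2,p2):
    e1,d1=ray(c1,p1);e2,d2=ray(c2,p2)
    A=np.stack([d1,-d2],1);t=np.linalg.lstsq(A,e2-e1,rcond=None)[0]
    a,b=e1+t[0]*d1,e2+t[1]*d2; return (a+b)/2,np.linalg.norm(a-b)
E
python3 - <<'E'
from h import *
import pickle
np.set_printoptions(precision=4,suppress=True)
A=pickle.load(open("scene.pkl","rb"));B=pickle.load(open("side.pkl","rb"));W=pickle.load(open("wrist.pkl","rb"))
ca,cb=cam(*A),cam(*B); k=1.5625
print("proj base",proj(ca,[0,0,0])*k,proj(cb,[0,0,0])*k,"tcp",proj(ca,A[0]["eef_pos"])*k)
for n,pa,pb in [("plate far-left",(553,375),(427,268)),("far-right",(458,428),(494,295)),("near-right",(368,289),(393,357)),("near-left",(456,248),(328,318)),("handle end",(253,213),(345,430)),("bladetip",(278,326),(468,408)),("panel c",(457,305),(391,306))]:
    X,e=tri(ca,np.array(pa)/k,cb,np.array(pb)/k); print(n,X,e)
c=cam(*W); print(onz(c,(256,192),0.035))
cv2.imwrite("pics/c.png",W[1]["pixels"][:,:,::-1])
print("handle",onz(ca,np.array((253,213))/k,.066),onz(ca,np.array((265,266))/k,.066),onz(ca,np.array((278,327))/k,.015))
E
```

```text
proj base [358.2513 101.702 ] [ 81.9776 436.3177] tcp [412.1737 255.6234]
plate far-left [0.7716 0.2209 0.0297] 0.005957981573292338
far-right [0.8347 0.0405 0.0255] 0.005651512494323084
near-right [ 0.5372 -0.0612  0.0189] 0.004123090418700723
near-left [0.4808 0.119  0.0294] 0.006840796107843722
handle end [ 0.3539 -0.2576  0.0602] 0.0069471904181984895
bladetip [ 0.5839 -0.2381  0.0044] 0.01449834201898238
panel c [0.6105 0.0903 0.0355] 0.005996447843775743
[ 0.6256 -0.0294  0.035 ]
handle [ 0.3555 -0.2548  0.066 ] [ 0.4848 -0.2407  0.066 ] [ 0.5864 -0.2323  0.015 ]
```

View pics/c.png

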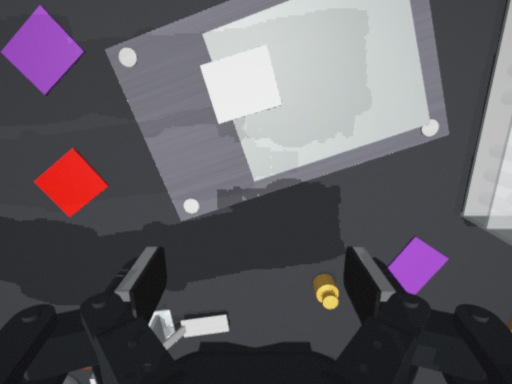

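Request:
{"api": "apply_moves", "payload": {
  "deltas": [
    [[-0.022,-0.031,0],[0,0,-10.6],0.085],
    [[-0.022,-0.031,0],[0,0,-10.6],0.085],
    [[-0.022,-0.031,0],[0,0,-10.6],0.085],
    [[-0.022,-0.031,0],[0,0,-10.6],0.085],
    [[-0.022,-0.031,0],[0,0,-10.6],0.085],
    [[-0.022,-0.031,0],[0,0,-10.6],0.085],
    [[-0.022,-0.031,0],[0,0,-10.6],0.085],
    [[-0.022,-0.031,0],[0,0,-10.6],0.085],
    [[0,0,0],[0,0,0],0.085]
  ]
}}

```text
time: 1.27
eef_pos: [0.4406, -0.2537, 0.2283]
ee_rot: [-3.137, -0.1, -0.0]
wrist_force: [0.5, 0.4, 0.1]
opening: 0.0851
```

```bash
python3 - <<'E'
from h import *
import pickle
np.set_printoptions(precision=4,suppress=True)
o,s=snap("wrist","pics/d.png"); pickle.dump((o,s),open("w2.pkl","wb"))
print(o["eef_pos"],R.from_rotvec(o["ee_rot"]).as_matrix(),o["qpos"],o["wrist_force"])
c=cam(o,s); hsv=cv2.cvtColor(s["pixels"],cv2.COLOR_RGB2HSV)
m=((hsv[...,0]<15)&(hsv[...,1]>110)&(hsv[...,2]>40)).astype(np.uint8)
n,l,st,ce=cv2.connectedComponentsWithStats(m)
for i in range(1,n):
    if st[i,4]>150:
        r=cv2.minAreaRect(np.argwhere(l==i)[:,::-1].astype(np.float32)); b=cv2.boxPoints(r)
        print(st[i],r); print(np.array([onz(c,p,.066) for p in b]))
E
```

```text
[ 0.4406 -0.2537  0.2283] [[ 0.998   0.0639  0.    ]
 [ 0.0639 -0.998   0.0034]
 [ 0.0003 -0.0034 -1.    ]] [ 0.3419  0.3316  0.1851  1.8089 -0.0743  1.0093 -0.9501] [0.5234 0.4293 0.1   ]
[ 244  129   18  122 1369] ((252.35861206054688, 189.5965576171875), (121.1435317993164, 12.155458450317383), 86.633544921875)
[[ 0.4848 -0.2383  0.066 ]
 [ 0.4862 -0.2501  0.066 ]
 [ 0.3552 -0.2664  0.066 ]
 [ 0.3535 -0.253   0.066 ]]
[  37  152   75   69 2675] ((74.13114929199219, 187.057373046875), (62.481998443603516, 45.709171295166016), 50.19443130493164)
[[ 0.4224 -0.0291  0.066 ]
 [ 0.4552 -0.0687  0.066 ]
 [ 0.407  -0.1048  0.066 ]
 [ 0.371  -0.0644  0.066 ]]
```

View pics/d.png

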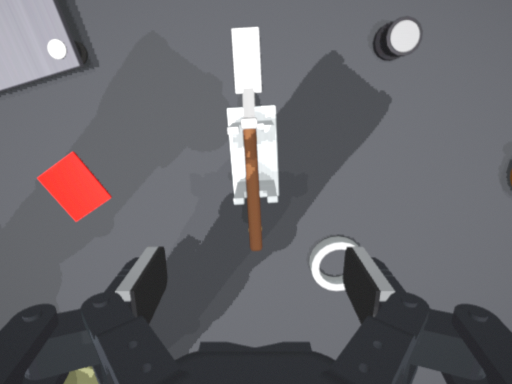

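The wrist view shows the handle from (255,250) up to (249,128), the blade at (247,60), and the rest base spanning rows 106 to 203.

```bash
python3 - <<'E'
from h import *
import pickle
np.set_printoptions(precision=4,suppress=True)
o,s=pickle.load(open("w2.pkl","rb")); c=cam(o,s)
print("cheeks",np.mean([onz(c,p,.072) for p in [(233,133),(268,129),(239,201),(272,199)]],0))
hsv=cv2.cvtColor(s["pixels"],cv2.COLOR_RGB2HSV)
m=((hsv[...,1]<60)&(hsv[...,2]>150)).astype(np.uint8); m[:, :215]=0; m[:,295:]=0
for a,b,z in [(0,92,.012),(104,210,.005)]:
    mm=m.copy(); mm[:a]=0; mm[b:]=0
    r=cv2.minAreaRect(np.argwhere(mm)[:,::-1].astype(np.float32)); print(r); B=np.array([onz(c,p,z) for p in cv2.boxPoints(r)]); print(B,B.mean(0))
E
```

```text
cheeks [ 0.4496 -0.2507  0.072 ]
((246.22691345214844, 59.03865432739258), (65.31839752197266, 28.41450309753418), 87.1375961303711)
[[ 0.5841 -0.218   0.012 ]
 [ 0.5873 -0.2477  0.012 ]
 [ 0.5227 -0.2557  0.012 ]
 [ 0.5192 -0.2243  0.012 ]] [ 0.5533 -0.2364  0.012 ]
((252.9977264404297, 153.45249938964844), (99.83926391601562, 50.08610534667969), 87.27368927001953)
[[ 0.5051 -0.2151  0.005 ]
 [ 0.5114 -0.2723  0.005 ]
 [ 0.3912 -0.2884  0.005 ]
 [ 0.3839 -0.2254  0.005 ]] [ 0.4479 -0.2503  0.005 ]
```

Request:
{"api": "apply_moves", "payload": {
  "deltas": [
    [[0.0085,0.004,-0.04],[0,0,3],0.06],
    [[0,0,-0.045],[0,0,0],0.06],
    [[0,0,-0.045],[0,0,0],0.06],
    [[0,0,-0.03],[0,0,0],0.06],
    [[0,0,0],[0,0,0],0.06]
  ]
}}

```text
time: 1.95
eef_pos: [0.4558, -0.2414, 0.0643]
ee_rot: [-3.127, -0.22, -0.01]
wrist_force: [-0.0, -0.4, 0.0]
opening: 0.0601
```

```bash
python3 - <<'E'
from h import *
np.set_printoptions(precision=4,suppress=True)
o,s=snap("wrist","pics/e.png"); c=cam(o,s)
print(o["eef_pos"],R.from_rotvec(o["ee_rot"]).as_matrix(),o["wrist_force"])
hsv=cv2.cvtColor(s["pixels"],cv2.COLOR_RGB2HSV)
m=((hsv[...,0]<15)&(hsv[...,1]>110)&(hsv[...,2]>40)).astype(np.uint8)
n,l,st,ce=cv2.connectedComponentsWithStats(m)
for i in range(1,n):
    if st[i,4]>1000:
        r=cv2.minAreaRect(np.argwhere(l==i)[:,::-1].astype(np.float32)); print(st[i],r); print(np.array([onz(c,p,.066) for p in cv2.boxPoints(r)]))
E
```

```text
[ 0.4558 -0.2414  0.0643] [[ 0.9901  0.14    0.0057]
 [ 0.14   -0.9901  0.0077]
 [ 0.0067 -0.0068 -1.    ]] [-0.0283 -0.3899  0.0471]
[ 253  197   30  150 3553] ((267.2999267578125, 271.6522216796875), (25.302734375, 149.61424255371094), 2.02732253074646)
[[ 0.3968 -0.2478  0.066 ]
 [ 0.4855 -0.2381  0.066 ]
 [ 0.4868 -0.2503  0.066 ]
 [ 0.3982 -0.2621  0.066 ]]
```

Request:
{"api": "apply_moves", "payload": {
  "deltas": [
    [[-0.007,-0.0078,0],[-0.44,0.33,-1.15],0.06],
    [[0,0,0],[0,0,0],0.06],
    [[0,0,-0.025],[0,0,0],0.06],
    [[0,0,0],[0,0,0],0.06]
  ]
}}

```text
time: 2.5
eef_pos: [0.4523, -0.2514, 0.0451]
ee_rot: [3.13, 0.188, 0.015]
wrist_force: [-0.0, -0.0, 0.3]
opening: 0.06
```

```bash
cat > st.py <<'E'
from h import *
np.set_printoptions(precision=4,suppress=True)
o=bot.get_obs(); M=R.from_rotvec(o["ee_rot"]).as_matrix()
print(o["time"],"pos",o["eef_pos"],"yaw",np.degrees(np.arctan2(M[1,0],M[0,0])),"pitch(xz)deg",np.degrees(M[2,0]),"roll(yz)",np.degrees(M[2,1]),"F",o["wrist_force"],"T",o["wrist_torque"],"op",o["opening"])
E
python3 st.py
```

```text
2.5 pos [ 0.4523 -0.2514  0.0451] yaw 6.887428425296341 pitch(xz)deg 0.5107477619259405 roll(yz) 0.36208123920470314 F [-0.0422 -0.0268  0.2723] T [-0.0053  0.0149 -0.04  ] op 0.05997387969664072
```

Request:
{"api": "apply_moves", "payload": {
  "deltas": [
    [[-0.0033,0.0023,-0.0055],[0.36,0.5,0],0.06],
    [[0,0,0],[0,0,0],0.06],
    [[0,0,0],[0,0,0],0.06]
  ]
}}

```text
time: 2.88
eef_pos: [0.4499, -0.2496, 0.0417]
ee_rot: [3.136, 0.188, 0.005]
wrist_force: [-1.1, -0.2, 0.2]
opening: 0.0597
```

```bash
python3 st.py
```

```text
2.875 pos [ 0.4499 -0.2496  0.0417] yaw 6.876673888501268 pitch(xz)deg 0.1918582921292146 roll(yz) 0.01855044191474812 F [-1.1006 -0.2147  0.1645] T [-0.0184  0.0002  0.0178] op 0.05970781250334941
```

Request:
{"api": "apply_moves", "payload": {
  "deltas": [
    [[-0.001,0.0003,-0.004],[0,0.25,0],0.06],
    [[0,0,0],[0,0,0],0.03],
    [[0,0,0],[0,0,0],0.01],
    [[0,0,0],[0,0,0],0.005],
    [[0,0,0],[0,0,0],0.005],
    [[0,0,0],[0,0,0],0.005]
  ]
}}

```text
time: 3.62
eef_pos: [0.4491, -0.2494, 0.0379]
ee_rot: [3.136, 0.188, -0.001]
wrist_force: [-0.1, 0.4, 0.8]
opening: 0.0132
```

```bash
python3 st.py
```

```text
3.625 pos [ 0.4491 -0.2494  0.0379] yaw 6.876359925343158 pitch(xz)deg -0.03806034393013765 roll(yz) 0.007012669877113352 F [-0.0514  0.3741  0.7879] T [ 0.0295 -0.0373 -0.0005] op 0.013237369111078067
```

Request:
{"api": "apply_moves", "payload": {
  "deltas": [
    [[0,0,0.02],[0,0,0],0.005],
    [[0,0,0.045],[0,0,0],0.005],
    [[0,0,0.05],[0,0,0],0.005],
    [[0.02,0.035,0.01],[0,0,1.5],0.005],
    [[0.02,0.04,0],[0,0,1.5],0.005],
    [[0.02,0.04,0],[0,0,2],0.005],
    [[0.02,0.04,0],[0,0,2],0.005],
    [[0.02,0.04,0],[0,0,2],0.005],
    [[0.02,0.035,0],[0,0,2],0.005],
    [[0.02,0.03,0],[0,0,1.5],0.005]
  ]
}}

```text
time: 4.88
eef_pos: [0.5887, 0.0158, 0.166]
ee_rot: [3.096, 0.527, -0.006]
wrist_force: [0.5, -0.2, -1.4]
opening: 0.013
```

```bash
python3 st.py
```

```text
4.875 pos [0.5887 0.0158 0.166 ] yaw 19.316625110505797 pitch(xz)deg -0.22239128678609976 roll(yz) 0.027321823940691364 F [ 0.486  -0.1952 -1.4195] T [-0.0637 -0.0199 -0.0142] op 0.012962057624877694
```

Request:
{"api": "apply_moves", "payload": {
  "deltas": [
    [[0,0,0],[0,0,0],0.005],
    [[0,0,0],[0,0,0],0.005],
    [[0,0,0],[0,0,0],0.005]
  ]
}}

```text
time: 5.25
eef_pos: [0.5884, 0.0179, 0.1648]
ee_rot: [3.096, 0.533, -0.009]
wrist_force: [-0.2, -0.0, -0.8]
opening: 0.0129
```

```bash
python3 st.py; python3 - <<'E'
from h import *
import pickle
for n in ["wrist","scene","side"]:
    o,s=snap(n); pickle.dump((o,s),open(n+"3.pkl","wb"))
    I=s["pixels"][:,:,::-1]
    if n=="wrist": cv2.imwrite("pics/f.png",cv2.resize(I,(800,600),interpolation=cv2.INTER_CUBIC))
    else:
        p=proj(cam(o,s),o["eef_pos"]+[0.05,0.03,-.03]); u,v=np.clip(p.astype(int),[100,75],[412,309])
        print(n,u-100,v-75); 
        J=cv2.resize(I[v-75:v+75,u-100:u+100],(800,600),interpolation=cv2.INTER_CUBIC); cv2.imwrite("pics/g_%s.png"%n,J)
E
```

```text
5.25 pos [0.5884 0.0179 0.1648] yaw 19.51955518807402 pitch(xz)deg -0.3211458605375148 roll(yz) -0.03954376966765104 F [-0.1804 -0.0448 -0.8241] T [-0.0513 -0.0276 -0.0403] op 0.012899618184572297
scene 181 112
side 163 95
```

View pics/f.png

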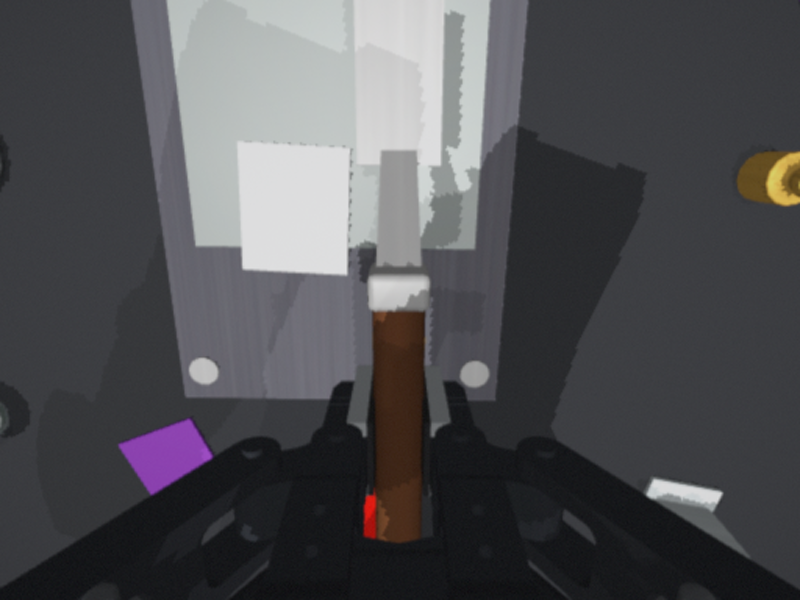

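View pics/g_side.png

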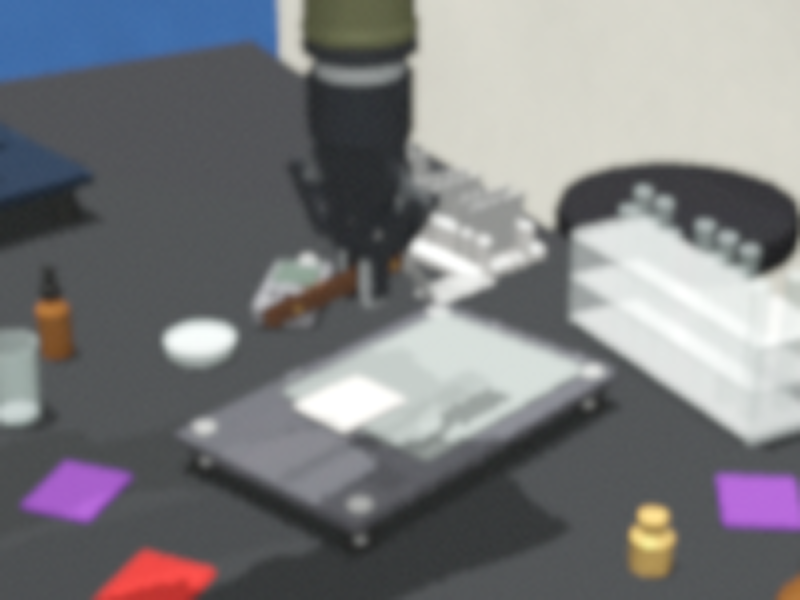

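The wrist view (800 scale) shows the panel at (237–351, 141–275), the mat's near edge at row 247 from x=195 to 475, and the plate's near corners at (185,398) and (496,401). The side view shows the same panel on the mat.

```bash
python3 - <<'E'
from h import *
import pickle
np.set_printoptions(precision=4,suppress=True)
o,s=pickle.load(open("wrist3.pkl","rb")); c=cam(o,s); k=1.5625
P=[(185,398),(496,401)];Mt=[(195,246),(475,249)]
for h in [.024,.028,.032,.036,.040]:
    q=[onz(c,np.array(p)/k,h) for p in P]; r=[onz(c,np.array(p)/k,h+.003) for p in Mt]
    u=np.mean(q,0)-np.mean(r,0)
    print(h,"plate w",np.linalg.norm(q[0]-q[1]),"mat w",np.linalg.norm(r[0]-r[1]),"gap(100)",np.linalg.norm(u[:2]))
g=cv2.cvtColor(s["pixels"],cv2.COLOR_RGB2HSV); sub=np.zeros(g.shape[:2],np.uint8)
sub[82:185,140:230]=((g[...,2]>212)&(g[...,1]<25)).astype(np.uint8)[82:185,140:230]
n,l,st,ce=cv2.connectedComponentsWithStats(sub); i=1+np.argmax(st[1:,4]); print(st[i])
ct=max(cv2.findContours((l==i).astype(np.uint8),0,cv2.CHAIN_APPROX_NONE)[0],key=len)
ap=cv2.approxPolyDP(ct,6,True)[:,0]; print("approx px",ap.tolist())
for h in [.028,.032,.036]:
    X=np.array([onz(c,p,h+.006)[:2] for p in ct[:,0]]); r=cv2.minAreaRect((X*1000).astype(np.float32)); print(h,r)
    B=cv2.boxPoints(r); print(B)
ca=cam(*pickle.load(open("scene3.pkl","rb")))
A=pickle.load(open("scene.pkl","rb"));ca=cam(*A);B=pickle.load(open("side.pkl","rb"));cb=cam(*B)
# panel centre by colour triangulation, scene/side first shots
for cc,S in((ca,A),(cb,B)):
    pass
X=[tri(c,np.array(p)/k,ca,np.array(q)/k) for p,q in [((185,398),(456,248)),((496,401),(368,289)),((475,249),(405,317))]]
for x in X: print("tri",x)
E
```

```text
0.024 plate w 0.20639210182647386 mat w 0.16586187730230892 gap(100) 0.10295043868881502
0.028 plate w 0.20346811856320307 mat w 0.16348685547754993 gap(100) 0.10150055800692023
0.032 plate w 0.20054413529993234 mat w 0.16111183365279105 gap(100) 0.10005067764167204
0.036 plate w 0.1976201520366615 mat w 0.1587368118280321 gap(100) 0.09860079760703898
0.04 plate w 0.19469616877339074 mat w 0.15636179000327313 gap(100) 0.09715091791782336
[ 152   91   72   84 5521]
approx px [[152, 91], [156, 171], [221, 174], [223, 96]]
0.028 ((609.6350708007812, 88.33175659179688), (70.43814849853516, 60.38024139404297), 16.269126892089844)
[[567.3685 107.4464]
 [584.2841  49.4839]
 [651.9016  69.2172]
 [634.9861 127.1796]]
0.032 ((610.38623046875, 87.67991638183594), (69.40359497070312, 59.49343490600586), 16.269174575805664)
[[568.7405 106.5137]
 [585.4076  49.4027]
 [652.032   68.8461]
 [635.3649 125.9572]]
0.036 ((611.137451171875, 87.02813720703125), (68.3689956665039, 58.60661315917969), 16.2691593170166)
[[570.1125 105.5812]
 [586.5312  49.3215]
 [652.1624  68.475 ]
 [635.7437 124.7348]]
tri (array([ 0.3843,  0.1561, -0.0959]), np.float64(0.006227740321816411))
tri (array([ 0.5428, -0.0626,  0.0386]), np.float64(0.009505405039842287))
tri (array([ 0.6277, -0.0096,  0.0575]), np.float64(0.004594293286430087))
```

Request:
{"api": "apply_moves", "payload": {
  "deltas": [
    [[-0.03,0.003,0],[0,0,-1],0.005],
    [[-0.04,0.004,0],[0,-0.1,-1],0.005],
    [[-0.04,0.005,0],[0,-0.1,-1],0.005],
    [[-0.03,0.004,0],[0,-0.1,-0.3],0.005],
    [[0,0,-0.02],[0,0,0],0.005],
    [[0,0,-0.01],[0,0,0],0.005],
    [[0,0,0],[0,0,0],0.005]
  ]
}}

```text
time: 6.28
eef_pos: [0.4444, 0.0303, 0.1358]
ee_rot: [3.111, 0.428, 0.007]
wrist_force: [0.3, 0.1, -0.6]
opening: 0.0131
```

```bash
python3 st.py
```

```text
6.275 pos [0.4444 0.0303 0.1358] yaw 15.675702812045634 pitch(xz)deg 0.22194057079584825 roll(yz) 0.13186402686270776 F [ 0.3014  0.0787 -0.5912] T [-0.0242 -0.0041 -0.0165] op 0.013144879433463746
```

Request:
{"api": "apply_moves", "payload": {
  "deltas": [
    [[-0.012,0.0055,-0.02],[0.1,0.2,0.7],0.005],
    [[0,0,-0.03],[0,0,0],0.005],
    [[0,0,-0.01],[0,0,0],0.005],
    [[0,0,0],[0,0,0],0.005],
    [[0,0,0],[0,0,0],0.005]
  ]
}}

```text
time: 6.9
eef_pos: [0.4363, 0.0353, 0.077]
ee_rot: [-3.11, -0.444, -0.01]
wrist_force: [0.4, -0.1, -1.0]
opening: 0.0131
```

```bash
python3 st.py
```

```text
6.9 pos [0.4363 0.0353 0.077 ] yaw 16.26624662047635 pitch(xz)deg 0.3594850819564511 roll(yz) 0.04196875902121717 F [ 0.4406 -0.1432 -0.9951] T [0.0475 0.0204 0.0484] op 0.013144090149752225
```

Request:
{"api": "apply_moves", "payload": {
  "deltas": [
    [[-0.004,0.001,-0.008],[0,0.5,0],0.005],
    [[0,0,-0.003],[0,0,0],0.005],
    [[0,0,0],[0,0,0],0.005],
    [[0,0,0],[0,0,0],0.005]
  ]
}}

```text
time: 7.4
eef_pos: [0.433, 0.0365, 0.0666]
ee_rot: [-3.109, -0.444, 0.0]
wrist_force: [0.6, -0.1, -1.6]
opening: 0.0131
```

```bash
python3 st.py
```

```text
7.4 pos [0.433  0.0365 0.0666] yaw 16.257073791005148 pitch(xz)deg -0.0015509952664547028 roll(yz) -0.08733392495925307 F [ 0.6074 -0.1109 -1.6152] T [0.0284 0.0071 0.0097] op 0.013129327711642911
```

Request:
{"api": "apply_moves", "payload": {
  "deltas": [
    [[0,0,-0.002],[0,0,0],0.005],
    [[0,0,-0.001],[0,0,0],0.005],
    [[0,0,0],[0,0,0],0.005]
  ]
}}

```text
time: 7.78
eef_pos: [0.4332, 0.0365, 0.0635]
ee_rot: [-3.109, -0.444, -0.0]
wrist_force: [-0.2, 0.2, -0.5]
opening: 0.0129
```

Request:
{"api": "apply_moves", "payload": {
  "deltas": [
    [[0,0,-0.001],[0,0,0],0.005],
    [[0,0,-0.001],[0,0,0],0.005],
    [[0,0,0],[0,0,0],0.005]
  ]
}}

```text
time: 8.15
eef_pos: [0.4332, 0.0364, 0.0615]
ee_rot: [-3.109, -0.444, -0.0]
wrist_force: [-0.6, 0.7, 1.0]
opening: 0.0129
```

Request:
{"api": "apply_moves", "payload": {
  "deltas": [
    [[0,0,-0.001],[0,0,0],0.005],
    [[0,0,0],[0,0,0],0.005]
  ]
}}

```text
time: 8.4
eef_pos: [0.433, 0.0364, 0.0606]
ee_rot: [-3.109, -0.444, -0.0]
wrist_force: [-1.2, -0.3, 1.2]
opening: 0.0129
```

Request:
{"api": "apply_moves", "payload": {
  "deltas": [
    [[0,0,-0.0005],[0,0,0],0.005],
    [[0,0,0],[0,0,0],0.005]
  ]
}}

```text
time: 8.65
eef_pos: [0.4329, 0.0363, 0.0602]
ee_rot: [-3.109, -0.444, -0.0]
wrist_force: [-1.6, -1.1, 2.5]
opening: 0.0131
```

```bash
python3 st.py
```

```text
8.65 pos [0.4329 0.0363 0.0602] yaw 16.252334619968547 pitch(xz)deg 0.020381146989860602 roll(yz) -0.0822230972275957 F [-1.5935 -1.1317  2.4825] T [ 0.065  -0.0207 -0.0289] op 0.013071705356787892
```

Request:
{"api": "apply_moves", "payload": {
  "deltas": [
    [[0,0,0.004],[0,0,0],0.005],
    [[0,0,0],[0.55,-1.85,0],0.005],
    [[0,0,0],[0,0,0],0.005],
    [[0,0,-0.003],[0,0,0],0.005],
    [[0,0,0],[0,0,0],0.005]
  ]
}}

```text
time: 9.28
eef_pos: [0.4338, 0.0366, 0.0614]
ee_rot: [-3.103, -0.444, -0.053]
wrist_force: [-0.1, -0.0, -0.6]
opening: 0.0132
```

```bash
python3 st.py
```

```text
9.275 pos [0.4338 0.0366 0.0614] yaw 16.26848274276493 pitch(xz)deg 1.9765883559968263 roll(yz) -0.09029565208795665 F [-0.1277 -0.0471 -0.638 ] T [-0.0383 -0.004  -0.0268] op 0.013208549994944491
```

Request:
{"api": "apply_moves", "payload": {
  "deltas": [
    [[0,0,-0.002],[0,0,0],0.005],
    [[0,0,-0.001],[0,0,0],0.005],
    [[0,0,0],[0,0,0],0.005]
  ]
}}

```text
time: 9.65
eef_pos: [0.434, 0.0367, 0.058]
ee_rot: [-3.103, -0.444, -0.052]
wrist_force: [0.2, -0.1, -2.1]
opening: 0.013
```

Request:
{"api": "apply_moves", "payload": {
  "deltas": [
    [[0,0,-0.001],[0,0,0],0.005],
    [[0,0,0],[0,0,0],0.005]
  ]
}}

```text
time: 9.9
eef_pos: [0.434, 0.0368, 0.0569]
ee_rot: [-3.103, -0.444, -0.052]
wrist_force: [-0.9, -0.3, -0.6]
opening: 0.013
```

Request:
{"api": "apply_moves", "payload": {
  "deltas": [
    [[0,0,-0.001],[0,0,0],0.005],
    [[0,0,0],[0,0,0],0.005]
  ]
}}

```text
time: 10.15
eef_pos: [0.4339, 0.0367, 0.0561]
ee_rot: [-3.103, -0.444, -0.052]
wrist_force: [-1.3, -1.6, 2.1]
opening: 0.0131
```

```bash
python3 - <<'E'
from h import *
import pickle
np.set_printoptions(precision=4,suppress=True)
o,s=pickle.load(open("wrist3.pkl","rb")); c=cam(o,s); k=1.5625
h=.033; u=np.array([.9598,.2807])
a=onz(c,np.array((195,246))/k,h+.003)[:2]; b=onz(c,np.array((475,249))/k,h+.003)[:2]
v=b-a; print("mat yaw",np.degrees(np.arctan2(v[0],-v[1])))
e=np.array([.5767,.0779]); A=np.stack([u,-v],1); print("overhang",np.linalg.solve(A,a-e))
n,f=[onz(c,np.array(p)/k,h+.006)[:2] for p in [(294.5,273),(294,143.5)]]; print(n,f,np.linalg.norm(f-n))
E
python3 st.py
```

```text
mat yaw 18.87162849707968
overhang [0.0136 0.3547]
[0.5759 0.0771] [0.6443 0.0967] 0.07111484635401558
10.15 pos [0.4339 0.0367 0.0561] yaw 16.277231501937656 pitch(xz)deg 1.9476908295836175 roll(yz) -0.09045998945381693 F [-1.2644 -1.603   2.0829] T [ 0.0361 -0.022  -0.0024] op 0.013126201998107278
```

Request:
{"api": "apply_moves", "payload": {
  "deltas": [
    [[0,0,0.0009],[0,0,0],0.005],
    [[0,0,0],[0,0,0],0.005]
  ]
}}

```text
time: 10.4
eef_pos: [0.4342, 0.0368, 0.0571]
ee_rot: [-3.103, -0.444, -0.053]
wrist_force: [-0.4, 0.4, -0.6]
opening: 0.0129
```

Request:
{"api": "apply_moves", "payload": {
  "deltas": [
    [[0.0038,0.0011,-0.0003],[0,0,0],0.005],
    [[0.0038,0.0011,0],[0,0,0],0.005],
    [[0.0038,0.0011,0],[0,0,0],0.005],
    [[0,0,0],[0,0,0],0.005]
  ]
}}

```text
time: 10.9
eef_pos: [0.4467, 0.0404, 0.0567]
ee_rot: [-3.103, -0.444, -0.054]
wrist_force: [0.3, 0.5, 0.3]
opening: 0.0133
```

```bash
python3 st.py
```

```text
10.9 pos [0.4467 0.0404 0.0567] yaw 16.282216821060537 pitch(xz)deg 1.9882881794300016 roll(yz) -0.08446559608718734 F [0.3091 0.5495 0.3171] T [ 0.0766 -0.1091  0.0494] op 0.013346861819471397
```

Request:
{"api": "apply_moves", "payload": {
  "deltas": [
    [[0.0038,0.0011,0.0002],[0,0,0],0.005],
    [[0.001,0.0003,0],[0,0,0],0.005],
    [[0,0,0],[0,0,0],0.005]
  ]
}}

```text
time: 11.28
eef_pos: [0.4516, 0.0418, 0.0569]
ee_rot: [-3.103, -0.444, -0.053]
wrist_force: [-1.0, 0.5, -0.3]
opening: 0.0129
```

```bash
python3 st.py; python3 - <<'E'
from h import *
import pickle
np.set_printoptions(precision=4,suppress=True)
out=[]
for n,r in [("scene",(235,135,135,101)),("side",(190,150,160,120))]:
    o,s=snap(n); pickle.dump((o,s),open(n+"4.pkl","wb")); x,y,w,h=r
    out.append(cv2.resize(s["pixels"][y:y+h,x:x+w,::-1],(400,300),interpolation=cv2.INTER_CUBIC))
cv2.imwrite("pics/i.png",np.hstack(out))
E
```

```text
11.275 pos [0.4516 0.0418 0.0569] yaw 16.281411732443996 pitch(xz)deg 1.9620505671517174 roll(yz) -0.08614563972405123 F [-0.9559  0.4769 -0.3008] T [-0.0632  0.0844  0.011 ] op 0.012895004992301331
```

View pics/i.png

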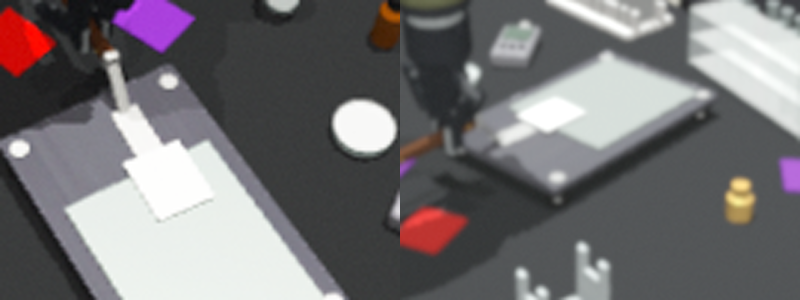

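```bash
python3 - <<'E'
from h import *
import pickle
np.set_printoptions(precision=4,suppress=True)
o,s=pickle.load(open("scene4.pkl","rb")); c=cam(o,s)
x,y=265,165; I=s["pixels"][y:y+48,x:x+64,::-1]
J=cv2.resize(np.clip((I.astype(float)-120)*1.9,0,255).astype(np.uint8),(768,576),interpolation=cv2.INTER_CUBIC)
M=R.from_rotvec(o["ee_rot"]).as_matrix()
P=lambda X:tuple(int(v) for v in ((proj(c,X)-[x,y])*12+6))
tcp=o["eef_pos"]
for d,l in [(.075,0),(.14,0),(.14,.014),(.14,-.014)]:
    X=tcp+M[:,0]*d+M[:,1]*l+np.array([0,0,.033-tcp[2]+0.0015-M[2,0]*d]); cv2.circle(J,P(X),4,(0,0,255),-1)
for d,l in [(0,30),(0,-30),(70,30),(70,-30)]:
    u=np.array([.9598,.2807]);v=np.array([-.2807,.9598]); q=np.array([.5767,.0779])+u*d/1000+v*l/1000
    cv2.circle(J,P([*q,.039]),4,(255,0,0),-1)
cv2.imwrite("pics/j.png",J)
E
```

```text
(no output)
```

View pics/j.png

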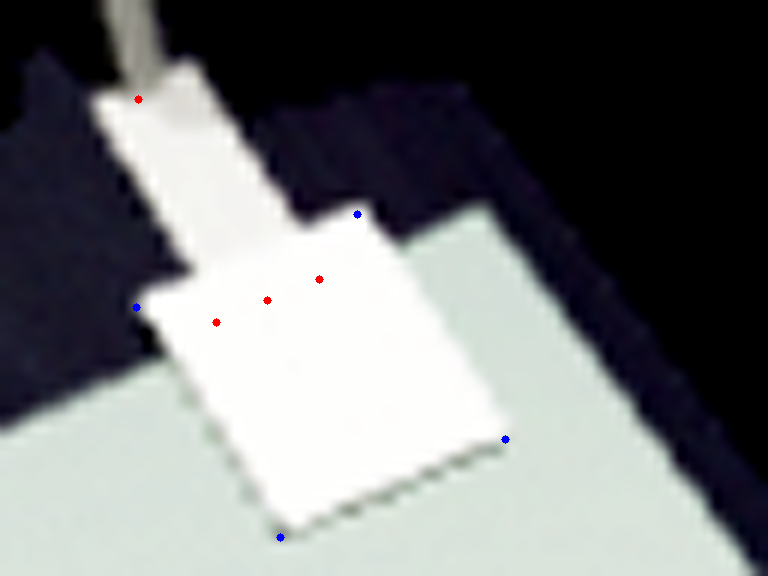

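The enlarged crop has the blade tip (red, projected from the pose) centred and about 10 mm under the white panel's near edge. The panel corners (blue) match, so the panel hasn't moved. Now I trace the tipping arc around the far edge, radius about 60 mm.

Request:
{"api": "apply_moves", "payload": {
  "deltas": [
    [[0,0,0.001],[0,0,0],0.005],
    [[0,0,0.001],[0,0,0],0.005],
    [[0.0001,0,0.0025],[0,0,0],0.005],
    [[0.0003,0.0001,0.003],[0,0,0],0.005],
    [[0.0004,0.0001,0.003],[0,0,0],0.005],
    [[0.0006,0.0002,0.003],[0,0,0],0.005],
    [[0.0007,0.0002,0.003],[0,0,0],0.005],
    [[0.0009,0.0003,0.003],[0,0,0],0.005],
    [[0,0,0],[0,0,0],0.005]
  ]
}}

```text
time: 12.5
eef_pos: [0.4542, 0.0427, 0.0778]
ee_rot: [-3.103, -0.444, -0.052]
wrist_force: [-0.4, 0.1, -1.2]
opening: 0.0133
```

```bash
python3 st.py; python3 - <<'E'
from h import *
import pickle
out=[]
for n,r in [("scene",(235,135,135,101)),("side",(190,150,160,120))]:
    o,s=snap(n); pickle.dump((o,s),open(n+"5.pkl","wb")); x,y,w,h=r
    out.append(cv2.resize(s["pixels"][y:y+h,x:x+w,::-1],(400,300),interpolation=cv2.INTER_CUBIC))
cv2.imwrite("pics/k.png",np.hstack(out))
E
```

```text
12.5 pos [0.4542 0.0427 0.0778] yaw 16.27858110749802 pitch(xz)deg 1.9159095182086496 roll(yz) -0.09518498698065407 F [-0.3709  0.1289 -1.1717] T [-0.0593  0.1314  0.0206] op 0.013325429062181413
```

View pics/k.png

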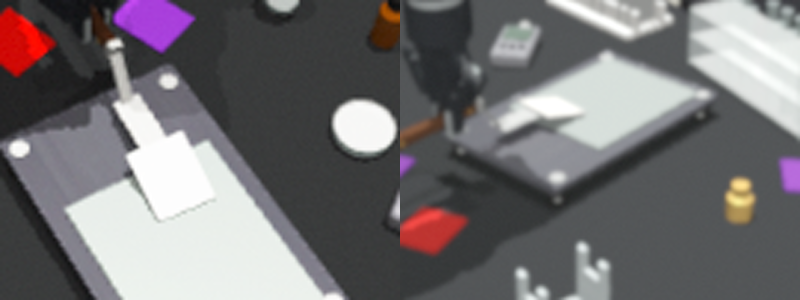

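The left part (scene) shows the near edge raised and the far edge still in place at (165–213, 220–200). The side view shows the panel tilted on the blade, so I continue the arc.

Request:
{"api": "apply_moves", "payload": {
  "deltas": [
    [[0.0016,0.0004,0.003],[0,0,0],0.005],
    [[0.0012,0.0004,0.0028],[0,0,0],0.005],
    [[0.0013,0.0004,0.0028],[0,0,0],0.005],
    [[0.0015,0.0004,0.0027],[0,0,0],0.005],
    [[0.0016,0.0005,0.0027],[0,0,0],0.005],
    [[0.0017,0.0005,0.0025],[0,0,0],0.005],
    [[0.0019,0.0006,0.0025],[0,0,0],0.005],
    [[0.0019,0.0006,0.0023],[0,0,0],0.005],
    [[0.0021,0.0006,0.0022],[0,0,0],0.005]
  ]
}}

```text
time: 13.72
eef_pos: [0.4696, 0.0472, 0.1025]
ee_rot: [-3.103, -0.444, -0.05]
wrist_force: [-0.6, 0.1, -2.6]
opening: 0.013
```

```bash
cat >> st.py <<'E'
d=o["eef_pos"]-[.4516,.0418,.0584]; x=d[0]*.9598+d[1]*.2807; print("arc x,z",x,d[2],"theta",np.degrees(np.arctan2(d[2],.0597-x)),"r",np.hypot(d[2],.0597-x),"lat",-d[0]*.2807+d[1]*.9598)
E
python3 st.py
```

```text
13.725 pos [0.4696 0.0472 0.1025] yaw 16.26929317334059 pitch(xz)deg 1.8617064492084543 roll(yz) -0.10187409731555602 F [-0.6322  0.0574 -2.615 ] T [-0.0773  0.1533 -0.0232] op 0.013035090503613114
arc x,z 0.01875750880244139 0.044116897088472225 theta 47.13727955187671 r 0.06018794060421916 lat 0.00018570120347189377
```

Request:
{"api": "apply_moves", "payload": {
  "deltas": [
    [[0.0023,0.0007,0.0017],[0,0,0],0.005],
    [[0.0024,0.0007,0.002],[0,0,0],0.005],
    [[0.0024,0.0007,0.0018],[0,0,0],0.005],
    [[0.0025,0.0007,0.0017],[0,0,0],0.005],
    [[0.0026,0.0008,0.0015],[0,0,0],0.005],
    [[0.0027,0.0008,0.0014],[0,0,0],0.005],
    [[0.0027,0.0008,0.0012],[0,0,0],0.005],
    [[0.0028,0.0008,0.0011],[0,0,0],0.005],
    [[0.0028,0.0008,0.001],[0,0,0],0.005]
  ]
}}

```text
time: 14.85
eef_pos: [0.4946, 0.0546, 0.1169]
ee_rot: [-3.103, -0.444, -0.05]
wrist_force: [-0.7, 0.0, -2.2]
opening: 0.013
```

```bash
python3 st.py; python3 - <<'E'
from h import *
import pickle
out=[]
for n,r in [("scene",(235,135,135,101)),("side",(190,150,160,120))]:
    o,s=snap(n); pickle.dump((o,s),open(n+"6.pkl","wb")); x,y,w,h=r
    out.append(cv2.resize(s["pixels"][y:y+h,x:x+w,::-1],(400,300),interpolation=cv2.INTER_CUBIC))
cv2.imwrite("pics/l.png",np.hstack(out))
E
```

```text
14.85 pos [0.4946 0.0546 0.1169] yaw 16.27589996729014 pitch(xz)deg 1.8774671618530736 roll(yz) -0.10206161290700745 F [-0.708   0.004  -2.2355] T [0.0104 0.1034 0.0215] op 0.012953263700326224
arc x,z 0.044846124540280335 0.0584539846686954 theta 75.74221536342803 r 0.06031173965175386 lat 0.00023895661551766312
```

View pics/l.png

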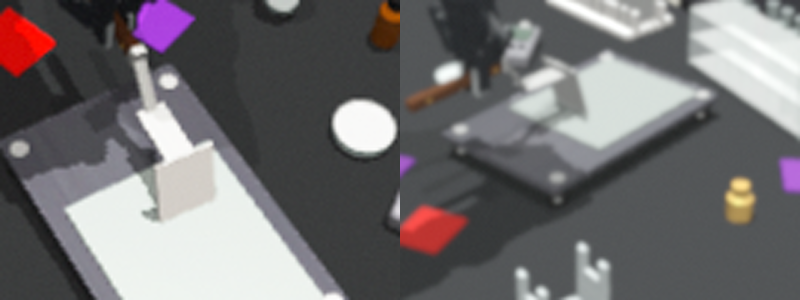

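Request:
{"api": "apply_moves", "payload": {
  "deltas": [
    [[0.0025,0.0007,0.0006],[0,0,0],0.005],
    [[0.0025,0.0007,0.0005],[0,0,0],0.005],
    [[0.0024,0.0007,0.0003],[0,0,0],0.005],
    [[0.002,0.0006,0.0001],[0,0,0],0.005],
    [[0.0017,0.0005,0],[0,0,0],0.005],
    [[0.0015,0.0004,0],[0,0,0],0.005],
    [[0.0015,0.0004,0],[0,0,0],0.005],
    [[0.0015,0.0004,0],[0,0,0],0.005],
    [[0.0015,0.0004,0],[0,0,0],0.005]
  ]
}}

```text
time: 16.08
eef_pos: [0.5129, 0.0598, 0.1184]
ee_rot: [-3.103, -0.444, -0.051]
wrist_force: [-0.0, -0.0, -0.7]
opening: 0.0125
```

```bash
python3 st.py; cat > pan.py <<'E'
from h import *
import pickle,sys
o,s=snap("scene"); c=cam(o,s)
cv2.imwrite("pics/%s.png"%sys.argv[1],cv2.resize(s["pixels"][135:236,235:370,::-1],(800,600),interpolation=cv2.INTER_CUBIC))
for X in [(.6439,.0975,.039),(.71,.117,.039)]:
    p=proj(c,X).astype(int); print(X,p,s["pixels"][p[1]-1:p[1]+2,p[0]-1:p[0]+2].reshape(-1,3).mean(0))
E
python3 pan.py m
```

```text
16.075 pos [0.5129 0.0598 0.1184] yaw 16.27656304214469 pitch(xz)deg 1.8899567683773 roll(yz) -0.10056406369044095 F [-0.0061 -0.0291 -0.6887] T [-0.0027  0.0955  0.0451] op 0.012480188945911592
arc x,z 0.06389451708728078 0.05997498863661541 theta 94.00062491484678 r 0.06012148730327318 lat 4.9305376914960536e-05
(0.6439, 0.0975, 0.039) [297 205] [136.44444444 133.44444444 127.88888889]
(0.71, 0.117, 0.039) [310 224] [237.66666667 242.11111111 238.55555556]
```

Request:
{"api": "apply_moves", "payload": {
  "deltas": [
    [[0.0015,0.0004,0],[0,0,0],0.005],
    [[0.0015,0.0004,0],[0,0,0],0.005],
    [[0,0,0],[0,0,0],0.005],
    [[0,0,0],[0,0,0],0.005]
  ]
}}

```text
time: 16.62
eef_pos: [0.5163, 0.0607, 0.1183]
ee_rot: [-3.103, -0.444, -0.051]
wrist_force: [-1.0, 0.1, -2.1]
opening: 0.013
```

```bash
python3 st.py; python3 pan.py n
```

```text
16.625 pos [0.5163 0.0607 0.1183] yaw 16.281150441256504 pitch(xz)deg 1.8913058740913318 roll(yz) -0.1003476898073088 F [-0.9554  0.0707 -2.1157] T [0.0049 0.0589 0.0132] op 0.0129851192244095
arc x,z 0.06739983201205255 0.05991872408920509 theta 97.32264021984177 r 0.060411430288415745 lat -1.94829959937054e-05
(0.6439, 0.0975, 0.039) [297 205] [118.88888889 125.11111111 119.44444444]
(0.71, 0.117, 0.039) [310 224] [250.         249.55555556 248.44444444]
```

View pics/n.png

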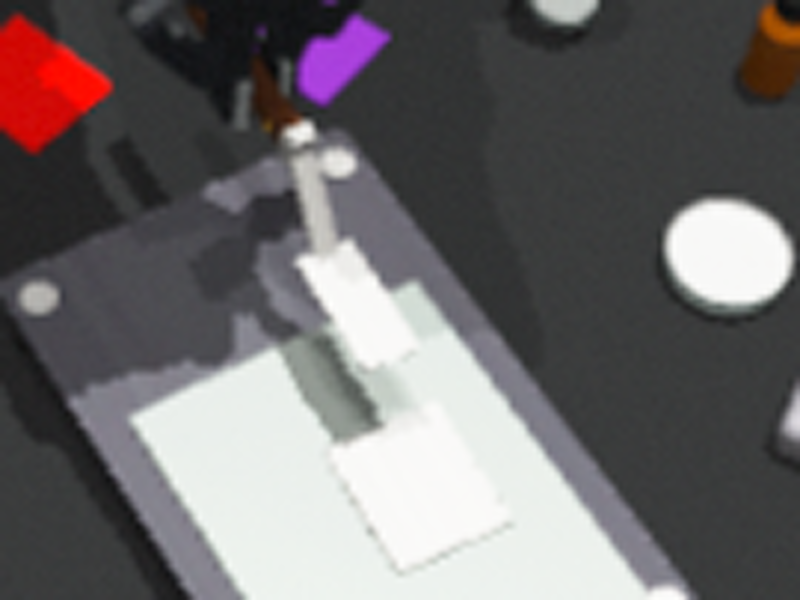

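The panel now lies flipped and flat on the mat at (330–515, 405–575) in this crop, well inside the mat edges, with the blade clear of it. I take the lifter back.

Request:
{"api": "apply_moves", "payload": {
  "deltas": [
    [[-0.003,-0.001,0.03],[0,0,0],0.005],
    [[-0.008,-0.03,0.01],[0,0.2,-1.2],0.005],
    [[-0.008,-0.04,0],[-0.1,0.25,-1.2],0.005],
    [[-0.008,-0.04,0],[-0.1,0.25,-1.2],0.005],
    [[-0.008,-0.04,0],[-0.1,0.25,-1.2],0.005],
    [[-0.008,-0.04,0],[0,0.25,-1.2],0.005],
    [[-0.008,-0.04,0],[0,0.25,-1.2],0.005],
    [[-0.008,-0.04,0],[0,0.25,-1.2],0.005],
    [[-0.005,-0.02,0],[0,0.2,-0.6],0.005],
    [[0,0,0],[0,0,0],0.005]
  ]
}}

```text
time: 17.92
eef_pos: [0.4491, -0.2383, 0.1602]
ee_rot: [-3.133, -0.195, -0.001]
wrist_force: [0.8, 0.8, -0.8]
opening: 0.0132
```

```bash
python3 st.py
```

```text
17.925 pos [ 0.4491 -0.2383  0.1602] yaw 7.127672461781812 pitch(xz)deg 0.04042177740356572 roll(yz) -0.14982322653548885 F [ 0.8444  0.7993 -0.7783] T [ 0.0171  0.033  -0.0006] op 0.013167840874576654
arc x,z -0.0809850689953053 0.10178531169324298 theta 35.885648539190754 r 0.17364486262111078 lat -0.2681339761216009
```

Request:
{"api": "apply_moves", "payload": {
  "deltas": [
    [[0,-0.011,-0.03],[-0.15,0,-0.25],0.005],
    [[0,0,-0.03],[0,0,0],0.005],
    [[0,0,-0.01],[0,0,0],0.005],
    [[0,0,0],[0,0,0],0.005],
    [[0,0,0],[0,0,0],0.005]
  ]
}}

```text
time: 18.55
eef_pos: [0.452, -0.2452, 0.0903]
ee_rot: [-3.134, -0.197, -0.007]
wrist_force: [0.3, 1.0, -0.1]
opening: 0.0132
```

```bash
python3 st.py|head -1
```

```text
18.55 pos [ 0.452  -0.2452  0.0903] yaw 7.196446383211656 pitch(xz)deg 0.2513248862383141 roll(yz) -0.04390058727655797 F [ 0.3231  0.9852 -0.0841] T [-0.0428  0.035   0.0176] op 0.01320916384222488
```

Request:
{"api": "apply_moves", "payload": {
  "deltas": [
    [[-0.003,-0.0045,0],[0,0.3,-0.4],0.005],
    [[0,0,0],[0,0,0],0.005],
    [[0,0,-0.015],[0,0,0],0.005],
    [[0,0,0],[0,0,0],0.005],
    [[0,0,0],[0,0,0],0.005]
  ]
}}

```text
time: 19.18
eef_pos: [0.4497, -0.2504, 0.0759]
ee_rot: [3.136, 0.186, 0.002]
wrist_force: [-0.8, -0.5, -1.3]
opening: 0.0129
```

```bash
python3 st.py|head -1
```

```text
19.175 pos [ 0.4497 -0.2504  0.0759] yaw 6.773807178403601 pitch(xz)deg 0.08346280957991327 roll(yz) 0.009481203059480576 F [-0.7911 -0.5406 -1.2889] T [0.0085 0.0085 0.0486] op 0.012901373200201396
```

Request:
{"api": "apply_moves", "payload": {
  "deltas": [
    [[-0.0006,0.001,-0.012],[0,0.1,0.1],0.005],
    [[0,0,0],[0,0,0],0.005],
    [[0,0,-0.012],[0,0,0],0.005],
    [[0,0,-0.005],[0,0,0],0.005],
    [[0,0,0],[0,0,0],0.005],
    [[0,0,0],[0,0,0],0.005]
  ]
}}

```text
time: 19.92
eef_pos: [0.4489, -0.2492, 0.0445]
ee_rot: [-3.136, -0.189, 0.002]
wrist_force: [0.6, 0.5, -0.6]
opening: 0.0135
```

```bash
python3 st.py|head -1
```

```text
19.925 pos [ 0.4489 -0.2492  0.0445] yaw 6.885046905675984 pitch(xz)deg -0.05635023057042466 roll(yz) -0.025044866675574606 F [ 0.5666  0.4875 -0.6101] T [ 0.0169  0.0755 -0.0551] op 0.013470310017509748
```

Pose agrees with the pick-up pose; 6.6 mm remain.

Request:
{"api": "apply_moves", "payload": {
  "deltas": [
    [[0,0,-0.004],[0,0,0],0.005],
    [[0,0,-0.0012],[0,0,0],0.005],
    [[0,0,0],[0,0,0],0.005],
    [[0,0,0],[0,0,0],0.005]
  ]
}}

```text
time: 20.42
eef_pos: [0.4492, -0.2493, 0.0394]
ee_rot: [3.136, 0.189, -0.0]
wrist_force: [0.3, -0.1, -1.8]
opening: 0.0131
```

Request:
{"api": "apply_moves", "payload": {
  "deltas": [
    [[0,0,-0.0007],[0,0,0],0.005],
    [[0,0,0],[0,0,0],0.005]
  ]
}}

```text
time: 20.68
eef_pos: [0.4494, -0.2494, 0.0388]
ee_rot: [3.136, 0.189, 0.0]
wrist_force: [-0.4, 0.0, -0.5]
opening: 0.013
```

Request:
{"api": "apply_moves", "payload": {
  "deltas": [
    [[0,0,-0.0008],[0,0,0],0.005],
    [[0,0,0],[0,0,0],0.005]
  ]
}}

```text
time: 20.92
eef_pos: [0.4494, -0.2494, 0.038]
ee_rot: [3.136, 0.189, 0.0]
wrist_force: [-0.3, 0.7, -1.0]
opening: 0.0131
```

Request:
{"api": "apply_moves", "payload": {
  "deltas": [
    [[0,0,0],[0,0,0],0.02],
    [[0,0,0],[0,0,0],0.04],
    [[0,0,0],[0,0,0],0.06],
    [[0,0,0],[0,0,0],0.06],
    [[0,0,0.02],[0,0,0],0.06],
    [[0,0,0.04],[0,0,0],0.06],
    [[0,0,0.05],[0,0,0],0.06],
    [[0,0,0.05],[0,0,0],0.06],
    [[0,0,0.02],[0,0,0],0.06],
    [[0,0,0],[0,0,0],0.06]
  ]
}}

```text
time: 22.18
eef_pos: [0.4483, -0.2489, 0.2233]
ee_rot: [-3.136, -0.188, 0.001]
wrist_force: [0.1, -0.4, -1.1]
opening: 0.06
```

```bash
python3 st.py|head -1; python3 - <<'E'
from h import *
np.set_printoptions(precision=4,suppress=True)
o,w=snap("wrist"); c=cam(o,w); hsv=cv2.cvtColor(w["pixels"],cv2.COLOR_RGB2HSV)
m=((hsv[...,0]<15)&(hsv[...,1]>110)&(hsv[...,2]>40)).astype(np.uint8); m[:,:200]=0; m[:,300:]=0
n,l,st,ce=cv2.connectedComponentsWithStats(m); i=1+np.argmax(st[1:,4])
r=cv2.minAreaRect(np.argwhere(l==i)[:,::-1].astype(np.float32)); B=np.array([onz(c,p,.066) for p in cv2.boxPoints(r)]); print(B,B.mean(0))
o,s=snap("scene"); o,d=snap("side")
a=cv2.resize(s["pixels"][115:295,215:375,::-1],(400,450),interpolation=cv2.INTER_CUBIC)
b=cv2.resize(w["pixels"][...,::-1],(400,300),interpolation=cv2.INTER_AREA); e=cv2.resize(d["pixels"][150:300,190:350,::-1],(400,300),interpolation=cv2.INTER_CUBIC)
cv2.imwrite("pics/z.png",np.hstack([cv2.resize(a,(400,600)),np.vstack([b,e])]))
cc=cam(o,s); cs=cam(o,s)
# flipped panel outline in scene: local edges against mat
g=cv2.cvtColor(s["pixels"],cv2.COLOR_RGB2GRAY)
u=np.array([.9598,.2807]);v=np.array([-.2807,.9598]); e0=np.array([.5767,.0779])
for k in range(60,156,4): 
    p=proj(cs,[*(e0+u*k/1000),.039]); print(k,cv2.getRectSubPix(g,(1,1),tuple(p.astype(np.float32)))[0,0],end="; ")
E
```

```text
22.175 pos [ 0.4483 -0.2489  0.2233] yaw 6.873831851527113 pitch(xz)deg -0.023033930637466546 roll(yz) -0.0034770410388607178 F [ 0.1368 -0.3724 -1.0584] T [-0.0329 -0.0298  0.0622] op 0.0599908781028995
[[ 0.4846 -0.2387  0.066 ]
 [ 0.486  -0.2503  0.066 ]
 [ 0.3561 -0.2667  0.066 ]
 [ 0.3546 -0.2536  0.066 ]] [ 0.4203 -0.2523  0.066 ]
60 237; 64 237; 68 237; 72 239; 76 247; 80 249; 84 249; 88 249; 92 249; 96 250; 100 250; 104 250; 108 250; 112 250; 116 250; 120 250; 124 250; 128 250; 132 250; 136 250; 140 249; 144 228; 148 233; 152 239;
```

View pics/z.png

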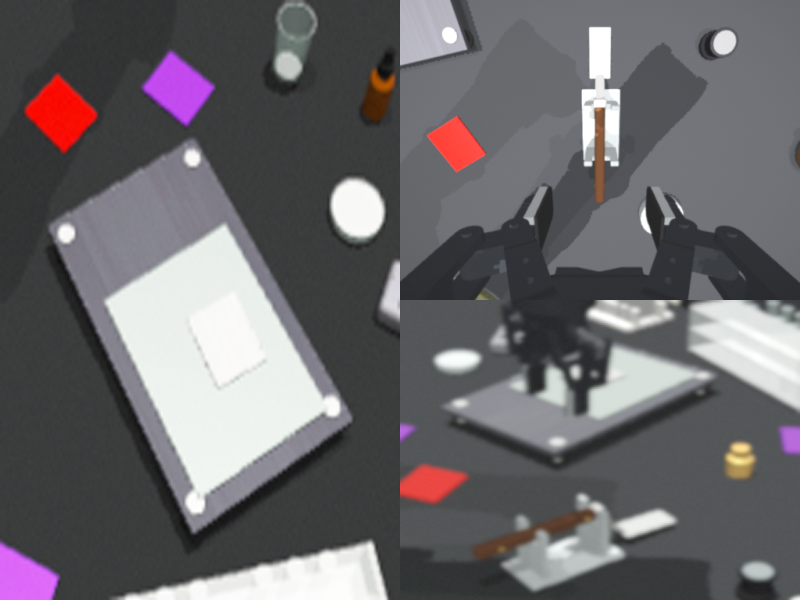

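```bash
python3 -c "
from h import *
print(close_job())"
```

```text
the job is handed in; nothing more can be done
None
```

I turned the panel over with the lifter, laid the lifter back in its rest and handed the job in at about 22 s of the 72 s allowed; no verdict was reported.

**How it went:** I slid the blade about 10 mm under the overhanging edge and led its tip round a 60 mm arc about the far edge. The panel passed vertical and fell forward on its own. That last drop was not controlled.

**Panel:** In the last pictures it lies flat on the mat, clear of every mat edge. It covers about 73 to 143 mm from where its near edge started, against an expected 73 to 143. Just before it went over, the bare back was facing the robot. Lying flat, the back looks almost white in the light, so I judge the coated face to be down from how it moved, not from its colour.

**Lifter:** The handle's measured outline matches the one before the grasp to about 1 mm and 0.5°. The gripper is open and about 185 mm above it.

**Forces:** At the touch-downs on the plate the highest reading was about 2.5 N upward, roughly 3.5 N net of the lifter's weight. During the slide it was about 1 N net.

**Not confirmed:** I took the blade's bend as about 0.05 rad from the touches and the plate height I measured in the pictures (33 mm). I did not measure it separately. One camera triangulation of the plate corners disagreed strongly (heights from −96 to 58 mm). I set it aside as bad point matches and used the known widths instead.

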